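# Turn the key turntable to the front and lock it with its slip-clutch thumbscrew

### The arm

A 7-joint arm with a two-finger parallel gripper is mounted at the origin on the work surface. World frame = base frame: x ahead of the robot, y to its left, z up, the work surface at z = 0. Lengths are in mm, angles in rad, forces in N, time in s.
With the tool pointing down it reaches from about 400 to 875 mm from the base axis. Payload 4.4 kg.
Tool frame: the origin (TCP) lies at the very end of the fingers, on their centre line; the grasp point (between the pads) lies 19 mm behind it; z points along the fingers, y is the line along which they close (so a half turn about z gives the same grasp; the last joint's range is limited). The gripper opens to 85 mm and grips with 20 to 120 N. Pads are 22 mm wide; open, the fingers measure 114 mm over their backs; the gripper's body (76 mm by 85 mm) begins 54 mm behind the grasp point. The pads swing forward as they close: fully open they stand 13 mm farther back than shut.
Start: joints at [1.058, 0.628, 0.038, 1.517, -0.027, 0.996, -0.02], TCP at [280.881, -586.194, 231.313] pointing down, gripper open.
Joint ranges: [-3.06, 3.06], [-0.37, 2.12], [-1.25, 1.32], [0.18, 2.47], [-1.1, 4.24], [0.23, 1.98], [-2.94, 2.94]. Speed limits (rad/s): [2.57, 2.57, 3.14, 3.14, 3.14, 3.14, 3.14].

### API

Orientations are given as [roll, pitch, yaw] about the fixed x, y, z axes, in that order (R = Rz(yaw) Ry(pitch) Rx(roll)).
In Python, from cell import ctrl gives the robot as it stands.
- The arm moves only by the tool step_arm, never from a script. Its argument "series" is a list that holds one entry, the list of rows, each a list of 7 numbers: the turn, a rotation vector about the tool's x, y, z as a fraction of full scale, then the shift along the tool's x, y, z as a fraction of full scale, then the closure, from 0 (fully open) to 1 (shut). In form: [[[ax, ay, az, tx, ty, tz, gripper], ...]]. A call has 1 to 12 rows; each row shifts and turns the commanded pose from where the row before left it, along the tool's axes as they then stand; what a row does not reach is not made up. Full scale, the value 1, is 150 mm for a shift and 45 degrees for a turn. A row lasts 1/10 s, in which the tool goes at most 50 mm and 8.59 degrees, less where a joint would pass 70% of its speed; a pose out of reach is approached as far as the arm can. A call with a number of a shift or a turn outside -1 to 1 is refused whole. A call with a gripper value outside its range is refused whole. The fingers move at their own pace and stop on an object; the grip force is fixed at half the most. Time passes only in rows, so rows that do not move let the fingers close. It gives the time, the measured TCP pose, the force, the opening and the grip force at its end, in the units of the state.
- ctrl.read_state(): the state, without advancing time (a new reading comes with each control period).
- ctrl.get_image(name): name is "scene" or "top" or "wrist"; returns a dict with "img" (480x640x3 uint8, red, green, blue), "fx", "fy", "cx", "cy" (pixels), "R" (3x3) and "t" (3): a world point X has camera coordinates R X + t. Camera axes: x right, y down, z forward; pixel columns grow to the right and rows downward; lengths in mm; the calibration is good to about 2 mm. A picture is of the moment at which its call begins. There is no depth.
- ctrl.finish_job(): hands the job in; it is judged then, once.
Trained networks look in a picture, given as the dict that the camera call returned (one of the last four; its "shot" number tells which), for a name from the list of things; names that differ only in an ending like _2 or _b are one class to them, and where a whole thing is asked for, a point or a joint stands for the part that bears it (a point fixed in the world has none). Each returns a list of dicts, best first, with "score" (0 to 1); they miss things now and then, are a little off and sometimes report something else, mostly with a low value. They report only what shows in the picture. A call takes as long as a camera call.
- ctrl.recognise(picture, thing): "centre" ([column, row] in pixels, amid what is visible of it).
The state is a dict: "clock": time; "qpos": joint angles; "qd": joint speeds; "tau": joint torques, N m; "eef_pos": TCP position; "tool_rot": TCP orientation; "force": force on the tool from outside, world axes, zero at the start; "torque": the same for the moment, N m; "width": finger opening in mm; "gripper_force": force on a finger pad.
Only numpy, scipy, OpenCV 4.12 (cv2) and the standard library are available. Lean on these libraries where they do the work, as an engineer would, in place of code of your own. Each camera call takes 0.05 s, during which the arm holds its last target. There are 200 camera calls.

### The job

Turn the turntable (its wooden post is the handle) until the tin key cup stands squarely behind the steel pointer on the rim. Then lock it there: tighten the leaning brass thumbscrew clockwise until its drag clutch first slips, and stop at once (an eighth of a turn of slipping is already too much). Let go, with the turntable still lined up, the little things on it still on board and the other things on the shelf left alone.

Things in the scene. Friction and masses are not known exactly. Their poses are not given: they have to be found in the camera images.
- turntable_centre (a point): Centre of the turntable's top face, on its vertical axis (z up). A light wooden disc 252 mm across, top face 18 mm above the shelf, turning inside a fixed dark wooden ring (304 mm outside, 260 mm inside, 14 mm high). The whole fixture (ring, disc, brake) stands at a different place and yaw each time.
- turntable (a joint): Angle of the turntable, rad, positive counter-clockwise seen from above; 0 when the tin cup is centred on the steel pointer. Turns freely either way against light friction (0.1 N m) and stays where it is left. Starts 0.7 to 1.9 rad counter-clockwise of home, so turn it clockwise. Once the brake is tight it is hard to turn.
- post (a point): Wooden finger post fixed upright on the turntable, to turn it by: round, 20 mm across, 70 mm tall (top 88 mm above the shelf), its axis 85 mm from the turntable's axis. This point is on the post's axis, 70 mm above the shelf. The post is 90 degrees counter-clockwise (from above) from the cup. A 40 N grip holds it; it may twist in the fingers.
- cup (a point): The tin key cup, open, 60 mm across and 60 mm tall, fixed on the turntable with its axis 72 mm from the turntable's axis. This point is its centre, 48 mm above the shelf.
- pointer (a point): Tip of the steel pointer fixed on the ring (a bar 30 x 10 x 8 mm with a point), 131 mm from the turntable's axis, 22 mm above the shelf. The x axis of this point points from the pointer to the turntable's axis. Home is where the turntable's axis, the cup and the pointer lie in one line, cup on the pointer's side.
- wing (a point): Brass wing grip of the brake thumbscrew: flat bar 64 mm long, 14 mm thick, 36 mm tall, on a hub 42 mm across. The point is on the screw axis, 22 mm above the hub's face, 14 mm below the bar's top, about 110 mm above the shelf. z: screw axis, outward, leaning 28 deg from vertical towards the robot's side. x: along the bar; y: across its thickness (grip along y, approach along -z).
- screw (a joint): Angle of the screw (the steel collar 68 mm across under the wing), rad, growing as it is tightened, clockwise seen from its outer end (about -z of wing); stops dead at 2.4, brake fully tight. Starts at 0.2 to 1.3, so it needs 1.1 to 2.2 rad, usually two grasps. About 0.06 N m turns it; it stays where left; turning back loosens it.
- clutch (a joint): Angle by which the wing has slipped clockwise past the collar, rad: 0 at the start (bar in line with the collar's rib), about 0 while the screw runs; it grows only once the screw is fully tight and the wing is turned on, against a steady 0.25 N m. It never comes back.
- collar_rib (a point): Outer top edge of the dark rib (8 mm wide) on the steel collar, 46 mm from the screw axis; it turns with the collar. With no slip the wing bar lies in line with it; bar and rib out of line show slip. The brake block is beyond and left of the turntable seen from the robot, about 200 mm from its axis.
- key_centre (a point): Bronze skeleton key 72 mm long, 8 mm thick, lying loose on the turntable near its middle; leave it there.
- fob_centre (a point): Pink rubber eraser-shaped fob 50 x 22 x 13 mm, loose on the turntable; leave it there.
- bell_centre (a point): Small chrome bell 28 mm across and 28 mm tall, standing loose on the turntable; leave it standing. z is its upright axis.
- torch_centre (a point): Pocket torch 140 mm long, 38 mm thick, lying on the shelf; leave alone.
- case_centre (a point): Black glasses case 160 x 62 x 42 mm on the shelf; leave alone.
- spray_centre (a point): Amber glass bottle 48 mm across, 130 mm tall, on the shelf; leave alone.
- bowl_centre (a point): Blue ceramic bowl 120 mm across, 45 mm tall, on the shelf; leave alone.

How it is judged:
By the outcome, as a careful person would: the job done as asked, in the order asked, and still so for the second after the job is handed in, with the robot touching nothing.
It also fails if it takes over 61 s, if anything falls off the work surface, if the arm or the gripper's body presses on something with over 40 N, if the wrist force passes 120 N, or if a joint passes its speed limit or range.

## Working session

There is one attempt and no reset: what is moved stays moved. The work goes in short steps, Python scripts to look and compute and a tool call to move; the robot and the scene stay as the last step left them, time stands still between calls to the robot, and variables do not carry over. Pictures are saved under pics/ and viewed, at most 10 in all, crops included, and the job is handed in when it is done.

Besides the shell and the picture viewer there is one more tool, called after ">>>" by a JSON object that holds its "api" and its "payload". step_arm: Moves the arm, as the interface text tells. Shift numbers are shares of 150 mm and turn numbers shares of 45 degrees, none past 1 either way. Its arguments: {"type":"object","properties":{"series":{"type":"array","items":{"type":"array","items":{"type":"array","items":{"type":"number","minimum":-1,"maximum":1}}}}},"required":["series"]}

```bash
ls; mkdir -p pics
cat > h.py <<'E'
import numpy as np,cv2
from cell import ctrl
from scipy.spatial.transform import Rotation as Ro
def ray(p,uv):
    R=np.array(p["R"]);t=np.array(p["t"]);o=-R.T@t
    d=R.T@np.array([(uv[0]-p["cx"])/p["fx"],(uv[1]-p["cy"])/p["fy"],1]);return o,d
def atz(p,uv,z):
    o,d=ray(p,uv);return o+d*(z-o[2])/d[2]
def proj(p,X):
    c=np.array(p["R"])@np.array(X,float)+np.array(p["t"]);return np.array([p["fx"]*c[0]/c[2]+p["cx"],p["fy"]*c[1]/c[2]+p["cy"]])
def save(p,n): cv2.imwrite(f"pics/{n}.png",cv2.cvtColor(np.array(p["img"]),cv2.COLOR_RGB2BGR))
def tri(a,ua,b,ub):
    o1,d1=ray(a,ua);o2,d2=ray(b,ub);d1/=np.linalg.norm(d1);d2/=np.linalg.norm(d2)
    s=np.linalg.lstsq(np.c_[d1,-d2],o2-o1,rcond=None)[0]
    return (o1+s[0]*d1+o2+s[1]*d2)/2,np.linalg.norm(o1+s[0]*d1-o2-s[1]*d2)
E
python3 - <<'E'
from h import *
np.set_printoptions(precision=1,suppress=True)
s=ctrl.read_state();print(s)
P={n:ctrl.get_image(n) for n in("scene","top")}
for n in P: save(P[n],n+"0");print(n,ray(P[n],(320,240)))
Z=dict(turntable_centre=18,post=70,cup=48,pointer=22,wing=110,collar_rib=80,key_centre=22,fob_centre=25,bell_centre=32,torch_centre=19,case_centre=21,spray_centre=65,bowl_centre=22)
for k,z in Z.items():
    r={n:ctrl.recognise(P[n],k)[:2] for n in P}
    print(k,[(n,np.array(q["centre"]),round(q["score"],2),atz(P[n],q["centre"],z)) for n in P for q in r[n]], tri(P["scene"],r["scene"][0]["centre"],P["top"],r["top"][0]["centre"]) if r["scene"] and r["top"] else "")
E
```

```text
pics
{'clock': 0.0, 'qpos': array([ 1.1,  0.6,  0. ,  1.5, -0. ,  1. , -0. ]), 'qd': array([-0.,  0.,  0., -0., -0.,  0., -0.]), 'tau': array([  0. , -56.3,   1.2, -19.3,   0. ,   0. ,  -0. ]), 'eef_pos': array([ 280.6, -585.6,  230.4]), 'tool_rot': array([-3.1,  0. ,  0.4]), 'force': array([ 0.1, -0.7,  0.4]), 'torque': array([ 0., -0., -0.]), 'gripper_force': 0.0, 'width': 85.5619410672262}
scene (array([1013. , -528.1,  862.8]), array([-0.5,  0.5, -0.7]))
top (array([ 338.1,  -44.5, 1444.8]), array([ 0.1,  0. , -1. ]))
turntable_centre [('scene', array([314.7, 284.4]), 0.75, array([542.2, -89.5,  18. ])), ('scene', array([302.1, 294.8]), 0.67, array([ 542.9, -126.9,   18. ])), ('top', array([348.5, 243. ]), 0.58, array([ 521.4, -107.8,   18. ]))] (array([530.9, -97.5,  12.5]), np.float64(27.329832227009884))
post [('scene', array([305.6, 293.1]), 0.67, array([ 573.8, -143.9,   70. ])), ('top', array([347.8, 243.1]), 0.9, array([ 514.4, -103.5,   70. ])), ('top', array([279.8, 217.4]), 0.64, array([583.9,  89.8,  70. ]))] (array([ 526.4, -105.4,  -13.2]), np.float64(4.3423578493893
[... 1831 characters left out ...]
rray([166.9, 299.9]), 0.67, array([ 356. , -333.2,   21. ]))] 
spray_centre [('scene', array([422.6, 157.4]), 0.69, array([474.3, 364.1,  65. ])), ('top', array([178.8, 257.4]), 0.68, array([464.8, 371.9,  65. ])), ('top', array([340.5, 235.3]), 0.39, array([536.8, -82.9,  65. ]))] (array([466.4, 375.8,  53.9]), np.float64(1.5023529459682947))
bowl_centre [('scene', array([473.5, 187.6]), 0.92, array([611.1, 404.3,  22. ])), ('scene', array([380.5, 225.1]), 0.29, array([529.8, 138.7,  22. ])), ('top', array([178.2, 201.1]), 0.64, array([635.5, 396.3,  22. ])), ('top', array([350.3, 241.4]), 0.64, array([ 525.7, -112.8,   22. ]))] (array([625.7, 384.6,  45.4]), np.float64(12.568397606336905))
```

Run:
```python
import cv2,numpy as np
a=cv2.imread("pics/scene0.png")[180:380,200:440];b=cv2.imread("pics/top0.png")[180:310,250:420]
a=cv2.resize(a,(720,600),interpolation=cv2.INTER_CUBIC);b=cv2.resize(b,(784,600),interpolation=cv2.INTER_CUBIC)
cv2.imwrite("pics/a.png",a);cv2.imwrite("pics/b.png",b)
```

```text
(no output)
```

View pics/a.png

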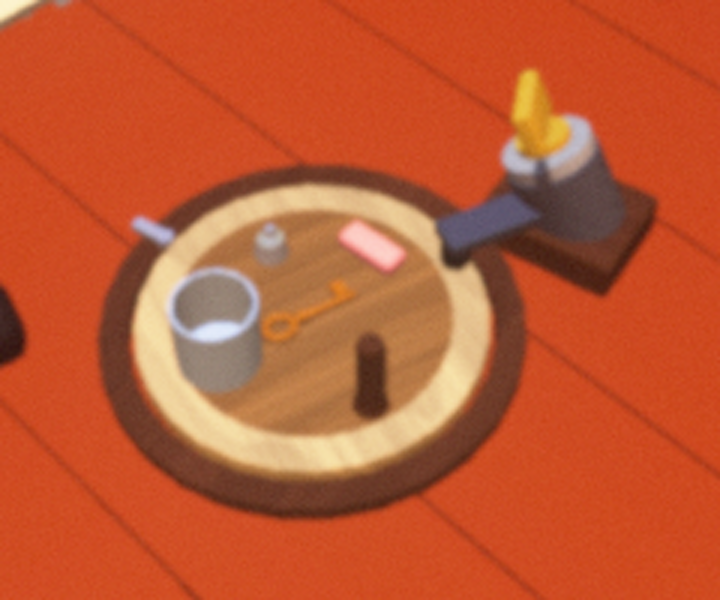

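View pics/b.png

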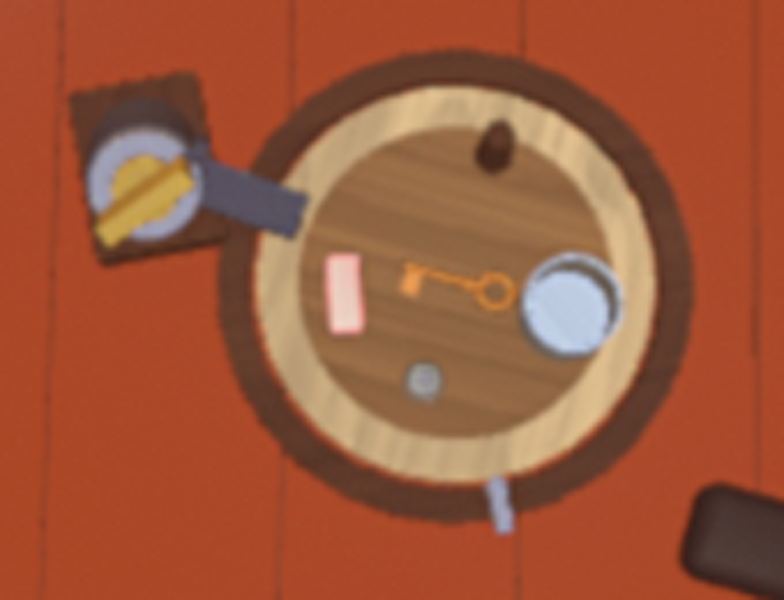

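The top view shows the disc at about crop (455,285), the pointer tip at (495,478), the cup to the right at (572,303), the post up at (498,140), and the wing at (145,200). So the cup must turn roughly 75–80° clockwise. Next I'll refine these measurements.

```bash
cat >> h.py <<'E'
np.set_printoptions(precision=2,suppress=True)
def pose():
    s=ctrl.read_state();return np.array(s["eef_pos"]),Ro.from_euler("xyz",s["tool_rot"])
def plan(way,n,grip,start=None):
    """way: list of (pos,Rotation); n rows for each; prints rows"""
    p,r=start or pose();out=[]
    for (q,s),m in zip(way,n):
        dv=(r.inv()*s).as_rotvec();r0=r;p0=p
        for i in range(1,m+1):
            rn=r0*Ro.from_rotvec(dv*i/m);pn=p0+(np.array(q)-p0)*i/m
            a=(r.inv()*rn).as_rotvec()/np.radians(45);t=r.inv().apply(pn-p)/150
            out.append([round(float(x),3) for x in [*a,*t]]+[grip]);r,p=rn,pn
    print(str(out).replace(" ",""));return out
E
python3 - <<'E'
from h import *
P=ctrl.get_image("top");S=ctrl.get_image("scene");W=ctrl.get_image("wrist")
p,r=pose();R=np.array(W["R"]);o=-R.T@np.array(W["t"])
print("cam in tool",r.inv().apply(o-p),"\n",r.as_matrix().T@R.T, W["fx"],p,r.as_euler("xyz"))
def top(c): return (250+c[0]/4.612,180+c[1]/4.615)
def sc(c): return (200+c[0]/3,180+c[1]/3)
for n,z,c in [("ptip",22,(495,478)),("pout",22,(505,532)),("posttop",88,(500,135)),("cuprim",78,(572,303)),("bell",40,(424,380)),("wing",120,(145,200)),("wingA",124,(110,235)),("wingB",124,(183,170)),("collar",80,(147,185)),("armtip",40,(300,215))]: print(n,atz(P,top(c),z))
for n,z,c in [("ptip",22,(172,240)),("pout",22,(137,222)),("posttop",88,(371,342)),("cuprim",78,(214,305)),("wing",124,(530,75)),("collar",80,(550,147))]: print("S",n,atz(S,sc(c),z))
# ring outline: not-red mask
for nm,I in(("top",P),("scene",S)):
    img=I["img"].astype(np.uint8);hsv=cv2.cvtColor(img,cv2.COLOR_RGB2HSV)
    g=np.array([[x,y] for x in np.arange(380,700,1.0) for y in np.arange(-270,60,1.0)])
    px=np.array([proj(I,[*q,14]) for q in g]).astype(np.float32)
    w=cv2.remap(img,px[:,0].reshape(320,330),px[:,1].reshape(320,330),cv2.INTER_LINEAR).astype(float)
    red=((w[...,0]-w[...,2]>90)&(w[...,1]<0.5*w[...,0])).astype(np.uint8)
    from scipy.optimize import minimize
    X,Y=g[:,0].reshape(320,330),g[:,1].reshape(320,330)
    best=max(((red[(abs(np.hypot(X-x,Y-y)-157)<4)].mean()-red[(abs(np.hypot(X-x,Y-y)-147)<4)].mean()),x,y) for x in range(510,560,1) for y in range(-130,-70,1))
    print(nm,best)
E
```

```text
cam in tool [  65.86    1.35 -141.73] 
 [[-0.   -0.96 -0.26]
 [ 1.   -0.    0.  ]
 [-0.   -0.26  0.96]] 359.12672802443853 [ 280.9  -586.18  231.29] [-3.14 -0.    0.45]
ptip [ 403.93 -134.61   22.  ]
pout [ 370.64 -141.21   22.  ]
posttop [ 607.94 -131.     88.  ]
cuprim [ 507.66 -176.24   78.  ]
bell [462.58 -88.9   40.  ]
wing [558.61  79.9  120.  ]
wingA [536.73  99.46 124.  ]
wingB [576.28  57.66 124.  ]
collar [574.53  82.73  80.  ]
armtip [564.32  -9.85  40.  ]
S ptip [ 406.56 -133.56   22.  ]
S pout [ 374.62 -140.63   22.  ]
S posttop [ 609.82 -129.82   88.  ]
S cuprim [ 509.82 -176.32   78.  ]
S wing [543.56  97.82 124.  ]
S collar [575.2   88.05  80.  ]
top (np.float64(0.9008142192719837), 528, -107)
scene (np.float64(0.8409087814196282), 530, -110)
```

Run:
```python
from h import *
plan([([609.5,-131,225],Ro.from_euler("xyz",[np.pi,0,np.radians(74)]))],[12],0)
```

```text
[[-0.0,-0.0,-0.09,0.274,-0.149,0.004,0],[-0.0,-0.0,-0.09,0.284,-0.13,0.004,0],[-0.0,-0.0,-0.09,0.292,-0.109,0.004,0],[-0.0,-0.0,-0.09,0.299,-0.088,0.004,0],[-0.0,-0.0,-0.09,0.305,-0.067,0.004,0],[-0.0,-0.0,-0.09,0.309,-0.046,0.004,0],[-0.0,-0.0,-0.09,0.311,-0.024,0.004,0],[-0.0,-0.0,-0.09,0.312,-0.002,0.004,0],[-0.0,-0.0,-0.09,0.311,0.02,0.004,0],[-0.0,-0.0,-0.09,0.309,0.042,0.003,0],[-0.0,-0.0,-0.09,0.305,0.064,0.003,0],[-0.0,-0.0,-0.09,0.3,0.085,0.003,0]]
```

>>> {"api": "step_arm", "payload": {"series": [[[0,0,-0.09,0.274,-0.149,0.004,0],[0,0,-0.09,0.284,-0.13,0.004,0],[0,0,-0.09,0.292,-0.109,0.004,0],[0,0,-0.09,0.299,-0.088,0.004,0],[0,0,-0.09,0.305,-0.067,0.004,0],[0,0,-0.09,0.309,-0.046,0.004,0],[0,0,-0.09,0.311,-0.024,0.004,0],[0,0,-0.09,0.312,-0.002,0.004,0],[0,0,-0.09,0.311,0.02,0.004,0],[0,0,-0.09,0.309,0.042,0.003,0],[0,0,-0.09,0.305,0.064,0.003,0],[0,0,-0.09,0.3,0.085,0.003,0]]]}}

```text
clock: 2.75
eef_pos: [609.9, -129.0, 224.8]
tool_rot: [3.141, 0.0, 1.298]
force: [0.4, -0.4, 0.2]
width: 85.5
gripper_force: 0.0
```

>>> {"api": "step_arm", "payload": {"series": [[[0,0,0,0,0,0,0],[0,0,0,0,0,0,0],[0,0,0,0,0,0,0]]]}}

```text
clock: 3.05
eef_pos: [608.2, -132.0, 224.4]
tool_rot: [-3.141, 0.001, 1.293]
force: [0.8, 0.1, 0.6]
width: 85.5
gripper_force: 0.0
```

Run:
```python
from h import *
W=ctrl.get_image("wrist");save(W,"w1")
print(pose()[0],pose()[1].as_euler("xyz",True),ctrl.read_state()["qpos"],proj(W,[609.5,-131,88]))
```

```text
[ 608.07 -132.43  224.52] [-179.98    0.08   74.04] [ 0.29  0.6  -0.2   1.6   0.14  0.95 -0.23] [321.8  228.32]
```

View pics/w1.png

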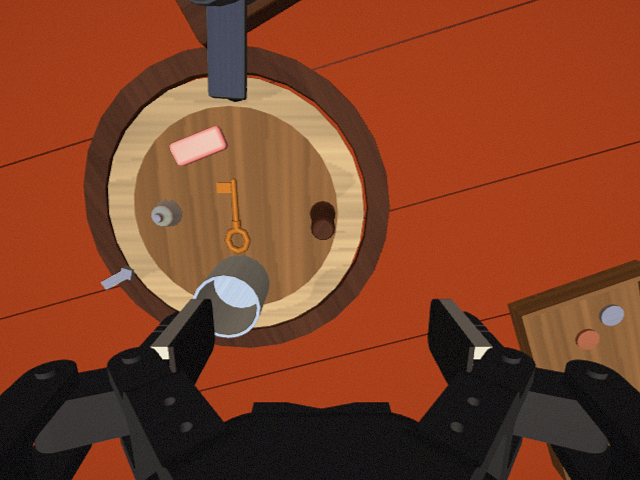

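The post top shows at (322,227), matching the prediction. Descending and gripping.

>>> {"api": "step_arm", "payload": {"series": [[[0,0,0,0.01,0.007,0.28,0],[0,0,0,0,0,0.28,0],[0,0,0,0,0,0.28,0],[0,0,0,0,0,0.28,0],[0,0,0,0,0,0.02,0],[0,0,0,0,0,0,0],[0,0,0,0,0,0,1],[0,0,0,0,0,0,1],[0,0,0,0,0,0,1],[0,0,0,0,0,0,1],[0,0,0,0,0,0,1],[0,0,0,0,0,0,1]]]}}

```text
clock: 4.3
eef_pos: [610.4, -129.3, 54.7]
tool_rot: [3.141, 0.0, 1.295]
force: [-2.4, 0.5, 6.5]
width: 18.1
gripper_force: 58.6
```

```bash
cat > arc.py <<'E'
from h import *
import sys
def arc(C,a0,a1,n,start=None,g=1):
    p,r=start or pose();v=p-np.array([*C,p[2]]);rad=np.hypot(v[0],v[1]);print("rad",rad,"ang",np.degrees(np.arctan2(v[1],v[0])))
    way=[]
    for i in range(1,n+1):
        f=i/n;a=np.radians((a1-a0)*f);Q=Ro.from_rotvec([0,0,a])
        way.append((np.array([*C,p[2]])+Q.apply(v),Q*r))
    return plan(way,[1]*n,g,(p,r)),way[-1]
E
python3 - <<'E'
from arc import *
s=ctrl.read_state();print(s["width"],s["gripper_force"],s["force"],s["clock"])
o,e=arc((529,-108.5),0,-59,24)
E
```

```text
18.058287846342818 58.63224092870951 [-2.39  0.54  6.54] 4.3
rad 84.00115287347435 ang -14.366259392629422
[[0.0,-0.0,0.055,-0.024,0.0,0.0,1],[0.0,-0.0,0.055,-0.024,0.0,0.0,1],[0.0,-0.0,0.055,-0.024,0.0,0.0,1],[0.0,-0.0,0.055,-0.024,0.0,0.0,1],[0.0,-0.0,0.055,-0.024,0.0,0.0,1],[0.0,-0.0,0.055,-0.024,0.0,0.0,1],[0.0,-0.0,0.055,-0.024,0.0,0.0,1],[0.0,-0.0,0.055,-0.024,0.0,0.0,1],[0.0,-0.0,0.055,-0.024,0.0,0.0,1],[0.0,-0.0,0.055,-0.024,0.0,0.0,1],[0.0,-0.0,0.055,-0.024,0.0,0.0,1],[0.0,-0.0,0.055,-0.024,0.0,0.0,1],[0.0,-0.0,0.055,-0.024,0.0,0.0,1],[0.0,-0.0,0.055,-0.024,0.0,0.0,1],[0.0,-0.0,0.055,-0.024,0.0,0.0,1],[0.0,-0.0,0.055,-0.024,0.0,0.0,1],[0.0,-0.0,0.055,-0.024,0.0,0.0,1],[0.0,-0.0,0.055,-0.024,0.0,0.0,1],[0.0,-0.0,0.055,-0.024,0.0,0.0,1],[0.0,-0.0,0.055,-0.024,0.0,0.0,1],[0.0,-0.0,0.055,-0.024,0.0,0.0,1],[0.0,-0.0,0.055,-0.024,0.0,0.0,1],[0.0,-0.0,0.055,-0.024,0.0,0.0,1],[0.0,-0.0,0.055,-0.024,0.0,0.0,1]]
```

>>> {"api": "step_arm", "payload": {"series": [[[0,0,0.055,-0.024,0,0,1],[0,0,0.055,-0.024,0,0,1],[0,0,0.055,-0.024,0,0,1],[0,0,0.055,-0.024,0,0,1],[0,0,0.055,-0.024,0,0,1],[0,0,0.055,-0.024,0,0,1],[0,0,0.055,-0.024,0,0,1],[0,0,0.055,-0.024,0,0,1],[0,0,0.055,-0.024,0,0,1],[0,0,0.055,-0.024,0,0,1],[0,0,0.055,-0.024,0,0,1],[0,0,0.055,-0.024,0,0,1]]]}}

```text
clock: 5.5
eef_pos: [589.4, -166.7, 54.8]
tool_rot: [3.141, -0.0, 0.776]
force: [-2.1, 0.5, 6.7]
width: 18.2
gripper_force: 58.8
```

>>> {"api": "step_arm", "payload": {"series": [[[0,0,0.055,-0.024,0,0,1],[0,0,0.055,-0.024,0,0,1],[0,0,0.055,-0.024,0,0,1],[0,0,0.055,-0.024,0,0,1],[0,0,0.055,-0.024,0,0,1],[0,0,0.055,-0.024,0,0,1],[0,0,0.055,-0.024,0,0,1],[0,0,0.055,-0.024,0,0,1],[0,0,0.055,-0.024,0,0,1],[0,0,0.055,-0.024,0,0,1],[0,0,0.055,-0.024,0,0,1],[0,0,0,0,0,0,1]]]}}

```text
clock: 6.7
eef_pos: [555.3, -188.2, 54.7]
tool_rot: [3.141, 0.001, 0.3]
force: [-2.9, -0.6, 6.7]
width: 18.6
gripper_force: 58.8
```

Run:
```python
from h import *
C=np.array([529,-108.5]);p,r=pose();v=p[:2]-C;print(p,np.hypot(*v),np.degrees(np.arctan2(v[1],v[0])))
for n in("top","scene","wrist"):
    I=ctrl.get_image(n);save(I,n+"2")
    for k,z in(("cup",48),("pointer",22),("bell_centre",32)):print(n,k,[(np.array(q["centre"]),round(q["score"],2),atz(I,q["centre"],z)) for q in ctrl.recognise(I,k)[:2]])
    print(proj(I,[*C,18]),proj(I,[400.8,-135.3,22]),proj(I,[458.5,-123.2,78]))
a=cv2.imread("pics/top2.png")[190:320,290:420];b=cv2.imread("pics/scene2.png")[200:380,220:400]
cv2.imwrite("pics/ab2.png",np.hstack([cv2.resize(x,(400,400),interpolation=cv2.INTER_CUBIC) for x in(a,b)]))
```

```text
[ 555.35 -188.16   54.74] 83.90440158056987 -71.69929333378616
top cup [(array([332.3, 230.1]), 0.68, array([553.82, -59.64,  48.  ]))]
top pointer [(array([317.5, 219.3]), 0.64, array([588.92, -16.09,  22.  ]))]
top bell_centre [(array([327.1, 244.6]), 0.47, array([513.71, -45.61,  32.  ])), (array([475.2, 230.9]), 0.18, array([ 562.04, -471.08,   32.  ]))]
[348.78 240.42] [357.56 284.67] [354.73 262.86]
scene cup [(array([313.2, 303.3]), 0.96, array([ 590.27, -139.85,   48.  ]))]
scene pointer [(array([325.8, 289.4]), 0.88, array([570.3 , -84.38,  22.  ]))]
scene bell_centre [(array([317.1, 261.7]), 0.64, array([509.73, -50.09,  32.  ]))]
[303.9  285.99] [255.05 259.02] [274.47 253.4 ]
wrist cup [(array([176.7, 205.1]), 0.8, array([ 578.51, -119.72,   48.  ])), (array([ 73.6, 155.9]), 0.2, array([585.9 , -76.34,  48.  ]))]
wrist pointer [(array([200.9, 196.1]), 0.69, array([ 579.21, -121.32,   22.  ])), (array([181.9, 206.5]), 0.35, array([ 571.46, -113.51,   22.  ]))]
wrist bell_centre [(array([ 27.3, 283.9]), 0.87, array([514.2 , -52.09,  32.  ])), (array([201. , 195.9]), 0.33, array([ 581.6 , -124.12,   32.  ]))]
[159.44 278.53] [161.74 480.18] [101.75 489.66]
```

View pics/ab2.png

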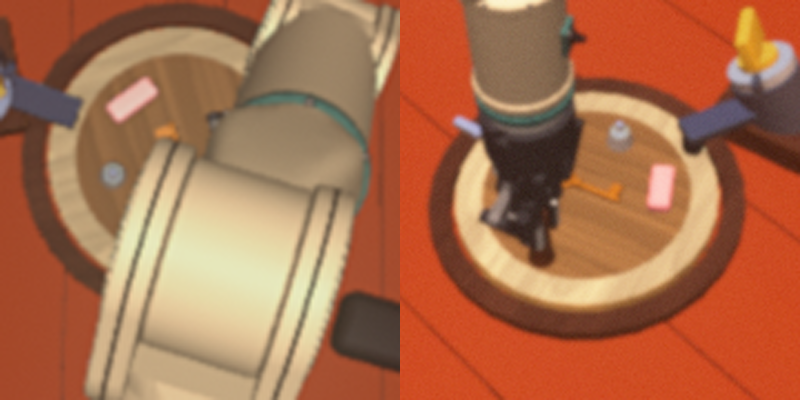

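>>> {"api": "step_arm", "payload": {"series": [[[0,0,0.047,-0.02,0,0,1],[0,0,0.047,-0.02,0,0,1],[0,0,0.047,-0.02,0,0,1],[0,0,0,0,0,0,1],[0,0,0,0,0,0,1],[0,0,0,0,0,0,0],[0,0,0,0,0,0,0],[0,0,0,0,0,0,0],[0,0,0,0,0,-0.2,0],[0,0,0,0,0,-0.3,0],[0,0,0,0,0,-0.3,0],[0,0,0,0,0,-0.3,0]]]}}

```text
clock: 8.5
eef_pos: [547.3, -189.5, 220.1]
tool_rot: [-3.141, 0.0, 0.191]
force: [1.3, 0.2, -0.8]
width: 85.2
gripper_force: 0.0
```

Run:
```python
from h import *
print(pose()[0],pose()[1].as_euler("xyz",True))
plan([([520,20,300],Ro.from_euler("xyz",[np.pi,0,np.radians(50)]))],[7],0)
```

```text
[ 547.26 -189.46  220.12] [-179.98    0.01   10.94]
[[-0.0,0.0,-0.124,0.012,-0.201,-0.076,0],[-0.0,0.0,-0.124,0.032,-0.199,-0.076,0],[-0.0,0.0,-0.124,0.051,-0.195,-0.076,0],[-0.0,0.0,-0.124,0.07,-0.189,-0.076,0],[-0.0,0.0,-0.124,0.088,-0.181,-0.076,0],[-0.0,0.0,-0.124,0.105,-0.172,-0.076,0],[-0.0,0.0,-0.124,0.121,-0.161,-0.076,0]]
```

Run:
```python
from h import *
plan([([420,40,320],Ro.from_euler("xyz",[np.pi,0,np.radians(12)]))],[8],0)
```

```text
[[-0.0,0.0,-0.003,-0.068,-0.208,-0.083,0],[-0.0,0.0,-0.003,-0.067,-0.208,-0.083,0],[-0.0,0.0,-0.003,-0.067,-0.208,-0.083,0],[-0.0,0.0,-0.003,-0.066,-0.208,-0.083,0],[-0.0,0.0,-0.003,-0.066,-0.209,-0.083,0],[-0.0,0.0,-0.003,-0.065,-0.209,-0.083,0],[-0.0,0.0,-0.003,-0.065,-0.209,-0.083,0],[-0.0,0.0,-0.003,-0.064,-0.209,-0.083,0]]
```

>>> {"api": "step_arm", "payload": {"series": [[[0,0,0,-0.068,-0.208,-0.083,0],[0,0,0,-0.068,-0.208,-0.083,0],[0,0,0,-0.068,-0.208,-0.083,0],[0,0,0,-0.066,-0.208,-0.083,0],[0,0,0,-0.066,-0.208,-0.083,0],[0,0,0,-0.066,-0.208,-0.083,0],[0,0,0,-0.066,-0.208,-0.083,0],[0,0,0,-0.066,-0.208,-0.083,0],[0,0,0,0,0,0,0],[0,0,0,0,0,0,0],[0,0,0,0,0,0,0]]]}}

```text
clock: 9.6
eef_pos: [421.7, 39.2, 317.9]
tool_rot: [3.141, 0.0, 0.189]
force: [-0.8, -1.1, 0.1]
width: 85.4
gripper_force: 0.0
```

Run:
```python
from h import *
print(pose()[0],pose()[1].as_euler("xyz",True),ctrl.read_state()["qpos"])
for n in("wrist","top","scene"):
    I=ctrl.get_image(n);save(I,n+"3");np.savez(n+"3",**{k:I[k] for k in("R","t","fx","fy","cx","cy")})
a=cv2.imread("pics/top3.png")[185:315,280:410];b=cv2.imread("pics/scene3.png")[210:360,220:370]
cv2.imwrite("pics/ab3.png",np.hstack([cv2.resize(x,(400,400),interpolation=cv2.INTER_CUBIC) for x in(a,b)]))
```

```text
[421.67  39.15 317.88] [179.97   0.02  10.85] [-0.28  0.2   0.15  1.98 -0.03  0.97 -1.5 ]
```

View pics/wrist3.png

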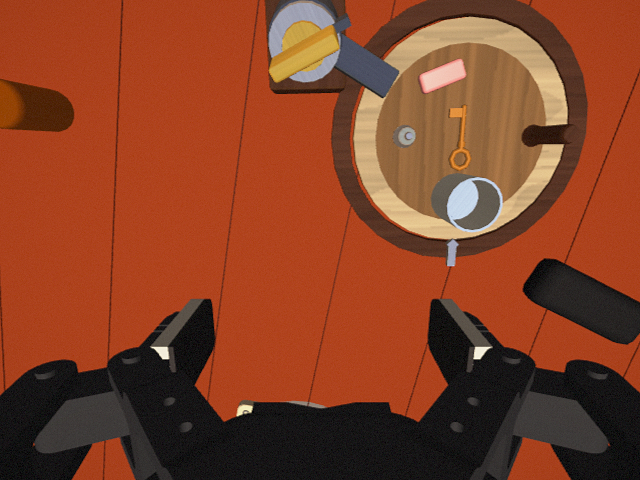

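View pics/ab3.png

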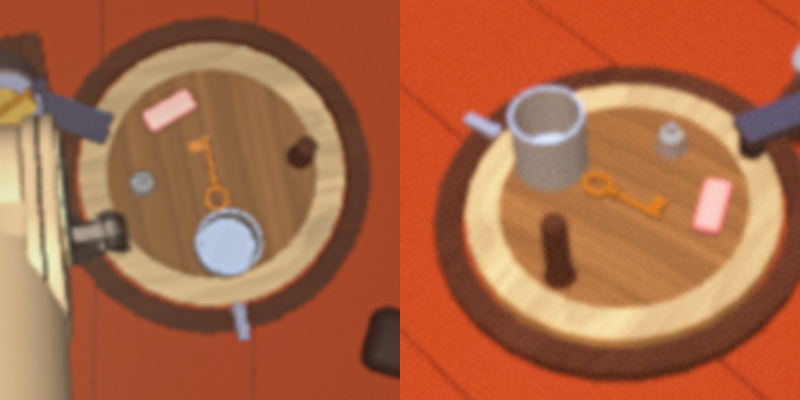

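```bash
cat > ring.py <<'E'
from h import *
def ld(n):
    I=dict(np.load(n+".npz"));I["img"]=cv2.cvtColor(cv2.imread(f"pics/{n}.png"),cv2.COLOR_BGR2RGB);return I
def warp(I,z,x0,x1,y0,y1,s=1.0):
    X,Y=np.meshgrid(np.arange(x0,x1,s),np.arange(y0,y1,s),indexing="ij")
    c=np.stack([X,Y,np.full_like(X,z)],-1)@np.array(I["R"]).T+np.array(I["t"])
    u=(I["fx"]*c[...,0]/c[...,2]+I["cx"]).astype(np.float32);v=(I["fy"]*c[...,1]/c[...,2]+I["cy"]).astype(np.float32)
    return X,Y,cv2.remap(np.array(I["img"]),u,v,cv2.INTER_LINEAR,borderValue=0).astype(float)
def ring(I):
    X,Y,w=warp(I,14,360,700,-280,60)
    ok=w.sum(-1)>0
    red=(w[...,0]-w[...,2]>90)&(w[...,1]<0.5*w[...,0])
    best=(-9,)
    for x in np.arange(520,540):
        for y in np.arange(-118,-98):
            d=np.hypot(X-x,Y-y);a=ok&(abs(d-156)<3);b=ok&(abs(d-148)<3)
            best=max(best,(red[a].mean()-red[b].mean(),x,y))
    return best
E
python3 - <<'E'
from ring import *
px={"wrist3":dict(tip=(453,240),out=(451,266),rim=(474,204),post=(571,133)),
"top3":dict(tip=(280+237/3.077,185+304/3.077),out=(280+244/3.077,185+338/3.077),rim=(280+229/3.077,185+241/3.077),post=(280+305/3.077,185+146/3.077)),
"scene3":dict(tip=(220+100/2.667,210+131/2.667),out=(220+66/2.667,210+119/2.667),rim=(220+146/2.667,210+118/2.667),post=(220+152/2.667,210+220/2.667))}
Z=dict(tip=22,out=22,rim=78,post=88)
for n,d in px.items():
    I=ld(n);b=ring(I);C=np.array(b[1:]);print(n,b)
    for k,u in d.items():
        q=atz(I,u,Z[k])[:2];v=q-C;print("  ",k,q,np.hypot(*v),np.degrees(np.arctan2(v[1],v[0]))%360)
    X,Y,w=warp(I,78,400,520,-190,-60,.5);wh=(w.min(-1)>150)
    if n=="wrist3": cv2.imwrite("pics/rim.png",w[::-1,::-1,::-1].astype(np.uint8))
E
```

```text
wrist3 (np.float64(0.8332158739905474), np.int64(528), np.int64(-108))
   tip [ 405.3  -135.35] 125.712290758886 192.5675809171167
   out [ 371.5  -142.59] 160.28141825148842 192.46297729194305
   rim [ 458.36 -122.44] 71.12484163428664 191.7114671141636
   post [ 545.07 -191.24] 84.96979952995191 281.58597486158544
top3 (np.float64(0.7924756011327581), np.int64(528), np.int64(-106))
   tip [ 403.27 -133.74] 127.77518893657249 192.5403603698521
   out [ 371.85 -140.63] 159.9425707604325 192.50299664063334
   rim [ 457.2  -122.35] 72.66237108903273 193.00660379480192
   post [ 543.61 -189.1 ] 84.55519948390737 280.63537230709034
scene3 (np.float64(0.766914959118599), np.int64(529), np.int64(-110))
   tip [ 404.86 -131.67] 126.0177223874108 189.90247385092053
   out [ 374.58 -143.22] 157.94972930421633 192.1413213946531
   rim [ 460.66 -124.33] 69.82921947250317 191.84530092104774
   post [ 543.7  -190.28] 81.61895216815932 280.3750898299385
```

Run:
```python
from ring import *
W=ld("wrist3");T=ctrl.get_image("top");S=ctrl.get_image("scene")
tm=(250+146/4.612,180+203/4.615);sm=(200+530/3,180+82/3);wm=(303,55)
tc=(250+146/4.612,180+184/4.615);scc=(200+549/3,180+147/3);wc=(304,42)
for a in((wm,tm,sm),(wc,tc,scc)):
    print(tri(W,a[0],T,a[1]),tri(W,a[0],S,a[2]),tri(T,a[1],S,a[2]))
x=cv2.resize(cv2.imread("pics/wrist3.png")[0:110,240:410],(680,440),interpolation=cv2.INTER_CUBIC)
cv2.imwrite("pics/wz.png",x)
```

```text
(array([553.42,  77.23, 140.52]), np.float64(0.20346213846582747)) (array([555.58,  79.04, 137.48]), np.float64(4.4370608429292115)) (array([555.48,  79.22, 137.39]), np.float64(4.338580398452091))
(array([569.63,  80.44, 111.74]), np.float64(0.11272361761761873)) (array([576.69,  83.46,  84.29]), np.float64(1.538632642649619)) (array([575.57,  84.06,  82.95]), np.float64(2.6828660542791725))
```

View pics/wz.png

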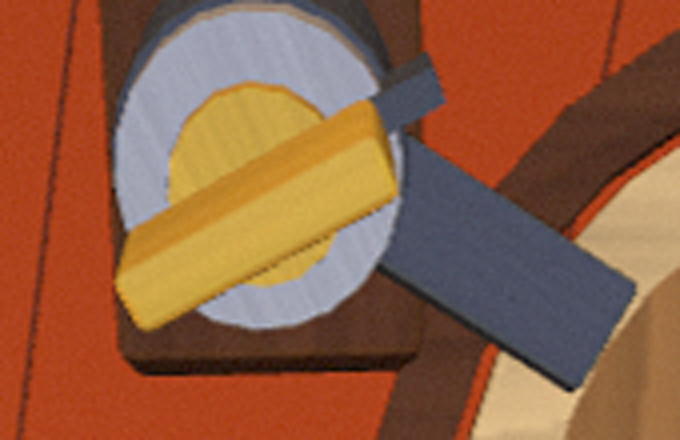

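```bash
cat > wing.py <<'E'
from ring import *
from scipy.optimize import least_squares
def frame(phi,th,lean=28):
    l=np.radians(lean);z=np.array([np.sin(l)*np.cos(phi),np.sin(l)*np.sin(phi),np.cos(l)])
    h=np.array([np.cos(th),np.sin(th),0]);x=h-z*(h@z);x/=np.linalg.norm(x);return np.c_[x,np.cross(z,x),z]
E
python3 - <<'E'
from wing import *
W=ld("wrist3");T=ld("top3");S=ld("scene3")
w=lambda x,y:(240+x/4,y/4)
corn=[w(122,283),w(385,143),w(397,190),w(150,330)]
loc=[(-32,7,14),(32,7,14),(32,-7,14),(-32,-7,14)]
tm=(250+146/4.612,180+203/4.615);sm=(200+530/3,180+82/3)
tc=(250+146/4.612,180+184/4.615);sc=(200+549/3,180+147/3)
ph0=np.radians(192.4)
def f(v,full=False):
    p=v[:3];R=frame(v[3],v[4]);e=[]
    for c,l in zip(corn,loc): e.append((proj(W,p+R@l)-c)*1)
    e.append((proj(W,p+R@[0,0,-22])-w(250,185))*1)
    e.append(proj(W,p+R@[0,0,v[5]])-w(260,168))
    e.append(proj(T,p+R@[0,0,14])-tm);e.append(proj(S,p+R@[0,0,14])-sm)
    e.append(proj(T,p+R@[0,0,v[5]])-tc);e.append(proj(S,p+R@[0,0,v[5]])-sc)
    e=np.array(e)
    return e if full else np.r_[e.ravel(),(v[3]-ph0)/.05]
for th in(-.8,):
    r=least_squares(f,[560,80,110,ph0,th,-35],loss="soft_l1");print(r.cost,r.x,np.degrees(r.x[3:5]));print(f(r.x,True))
E
```

```text
19.253963841493096 [559.49  78.01 116.68   3.39  -0.86 -36.7 ] [194.32 -49.13]
[[-3.04 -1.06]
 [-0.8  -5.24]
 [ 3.47  0.18]
 [-1.31  2.25]
 [ 2.1   0.32]
 [-0.35  0.1 ]
 [ 0.72  0.82]
 [-3.04  3.13]
 [ 0.26 -0.63]
 [-0.89  0.24]]
```

```bash
cat >> wing.py <<'E'
def tool(F): return Ro.from_matrix(np.c_[-F[:,0],F[:,1],-F[:,2]])
E
python3 - <<'E'
from wing import *
F=frame(np.radians(193),np.radians(-49));p=np.array([559.5,78,115])+F[:,2]*120;print(p)
plan([(p,tool(F))],[18],0)
E
```

```text
[504.61  65.33 220.95]
[[-0.034,0.023,-0.141,0.032,-0.004,0.036,0],[-0.034,0.023,-0.141,0.032,-0.001,0.036,0],[-0.034,0.023,-0.141,0.031,0.001,0.037,0],[-0.034,0.023,-0.141,0.03,0.004,0.038,0],[-0.034,0.023,-0.141,0.029,0.006,0.038,0],[-0.034,0.023,-0.141,0.027,0.008,0.039,0],[-0.034,0.023,-0.141,0.026,0.01,0.04,0],[-0.034,0.023,-0.141,0.024,0.012,0.04,0],[-0.034,0.023,-0.141,0.022,0.013,0.041,0],[-0.034,0.023,-0.141,0.019,0.014,0.042,0],[-0.034,0.023,-0.141,0.017,0.015,0.043,0],[-0.034,0.023,-0.141,0.014,0.016,0.043,0],[-0.034,0.023,-0.141,0.012,0.016,0.044,0],[-0.034,0.023,-0.141,0.009,0.016,0.045,0],[-0.034,0.023,-0.141,0.007,0.016,0.045,0],[-0.034,0.023,-0.141,0.004,0.015,0.046,0],[-0.034,0.023,-0.141,0.002,0.014,0.046,0],[-0.034,0.023,-0.141,-0.0,0.013,0.046,0]]
```

>>> {"api": "step_arm", "payload": {"series": [[[-0.034,0.023,-0.141,0.032,-0.004,0.036,0],[-0.034,0.023,-0.141,0.032,-0.001,0.036,0],[-0.034,0.023,-0.141,0.031,0.001,0.037,0],[-0.034,0.023,-0.141,0.03,0.004,0.038,0],[-0.034,0.023,-0.141,0.029,0.006,0.038,0],[-0.034,0.023,-0.141,0.027,0.008,0.039,0],[-0.034,0.023,-0.141,0.026,0.01,0.04,0],[-0.034,0.023,-0.141,0.024,0.012,0.04,0],[-0.034,0.023,-0.141,0.022,0.013,0.041,0],[-0.034,0.023,-0.141,0.019,0.014,0.042,0],[-0.034,0.023,-0.141,0.017,0.015,0.043,0],[-0.034,0.023,-0.141,0.014,0.016,0.043,0]]]}}

```text
clock: 11.05
eef_pos: [477.2, 57.5, 253.2]
tool_rot: [2.783, 0.028, 1.534]
force: [1.4, 0.4, 0.2]
width: 85.5
gripper_force: 0.0
```

>>> {"api": "step_arm", "payload": {"series": [[[-0.034,0.023,-0.141,0.012,0.016,0.044,0],[-0.034,0.023,-0.141,0.009,0.016,0.045,0],[-0.034,0.023,-0.141,0.007,0.016,0.045,0],[-0.034,0.023,-0.141,0.004,0.015,0.046,0],[-0.034,0.023,-0.141,0.002,0.014,0.046,0],[-0.034,0.023,-0.141,0,0.013,0.046,0],[0,0,0,0,0,0,0],[0,0,0,0,0,0,0],[0,0,0,0,0,0,0]]]}}

```text
clock: 11.95
eef_pos: [500.4, 62.8, 222.8]
tool_rot: [2.707, 0.174, 2.109]
force: [0.2, -0.8, 0.4]
width: 85.4
gripper_force: 0.0
```

Run:
```python
from h import *
p,r=pose();print(p,r.as_matrix(),ctrl.read_state()["qpos"])
I=ctrl.get_image("wrist");n="wrist4";save(I,n);np.savez(n,**{k:I[k] for k in("R","t","fx","fy","cx","cy")})
```

```text
[500.39  62.83 222.75] [[-0.5   0.74  0.44]
 [ 0.85  0.53  0.08]
 [-0.17  0.41 -0.89]] [ 0.33  0.35 -0.66  2.33  1.37  0.24 -0.98]
```

View pics/wrist4.png

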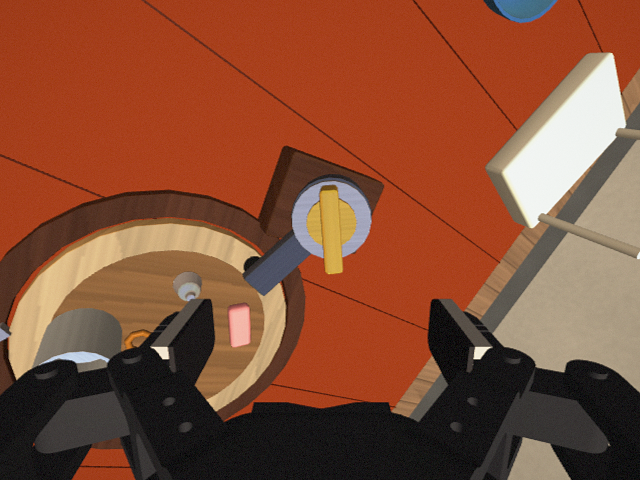

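```bash
cat > fit.py <<'E'
from wing import *
W=ld("wrist3");T=ld("top3");S=ld("scene3");V=ld("wrist4")
w=lambda x,y:(240+x/4,y/4)
corn=[w(122,283),w(385,143),w(397,190),w(150,330)]
loc=[(-32,7,14),(32,7,14),(32,-7,14),(-32,-7,14)]
tm=(250+146/4.612,180+203/4.615);sm=(200+530/3,180+82/3)
tc=(250+146/4.612,180+184/4.615);sc=(200+549/3,180+147/3)
ph0=np.radians(192.4)
def f(v,full=False):
    p=v[:3];R=frame(v[3],v[4]);e=[]
    for c,l in zip(corn,loc): e.append((proj(W,p+R@l)-c)*.5)
    e.append((proj(W,p+R@[0,0,-22])-w(250,185)))
    e.append(proj(W,p+R@[0,0,v[5]])-w(260,168))
    e.append(proj(T,p+R@[0,0,14])-tm);e.append((proj(S,p+R@[0,0,14])-sm)*.5)
    e.append(proj(T,p+R@[0,0,v[5]])-tc);e.append(proj(S,p+R@[0,0,v[5]])-sc)
    for l,c in (((32,0,14),VA),((-32,0,14),VB),((0,0,-22),VH),((0,0,v[5]),VC)): e.append(proj(V,p+R@np.array(l))-c)
    e=np.array(e)
    return e if full else np.r_[e.ravel(),(v[3]-ph0)/.05]
E
python3 - <<'E'
import fit
from fit import *
im=cv2.cvtColor(V["img"],cv2.COLOR_RGB2HSV)[160:290,270:400]
m=((im[...,0]>15)&(im[...,0]<32)&(im[...,1]>120)).astype(np.uint8)
n,l,st,ce=cv2.connectedComponentsWithStats(m);i=1+st[1:,4].argmax();print("yellow",st[i],ce[i])
g=((im[...,1]<70)&(im[...,2]>110)).astype(np.uint8)|(l==i)
n,l2,st,ce=cv2.connectedComponentsWithStats(g.astype(np.uint8));j=l2[60,62];print("collar",st[j],ce[j])
fit.VA=(329,188);fit.VB=(334.5,271);fit.VH=(331,221);fit.VC=(331.5,219)
r=least_squares(f,[560,78,115,ph0,-.86,-35],loss="soft_l1");print(r.cost,r.x,np.degrees(r.x[3:5]));print(f(r.x,True))
x=cv2.resize(cv2.imread("pics/wrist4.png")[170:285,270:395],(625,575),interpolation=cv2.INTER_CUBIC);cv2.imwrite("pics/v4z.png",x)
E
```

```text
yellow [  37   25   49   89 2592] [61.09 66.52]
collar [  22   21   80   93 5062] [61.23 61.99]
179.28045560589257 [562.03  79.71 107.31   3.41  -0.98 -30.67] [195.48 -56.39]
[[ -2.09  -3.43]
 [  0.03  -0.72]
 [  1.14   2.06]
 [ -2.09  -1.44]
 [  0.99  -0.33]
 [ -1.55   1.33]
 [  0.47   0.44]
 [ -0.97   3.27]
 [ -0.07  -0.28]
 [ -0.76   1.16]
 [  0.42  84.65]
 [ -1.46 -81.34]
 [  0.49   0.25]
 [  0.06  -0.11]]
```

View pics/v4z.png

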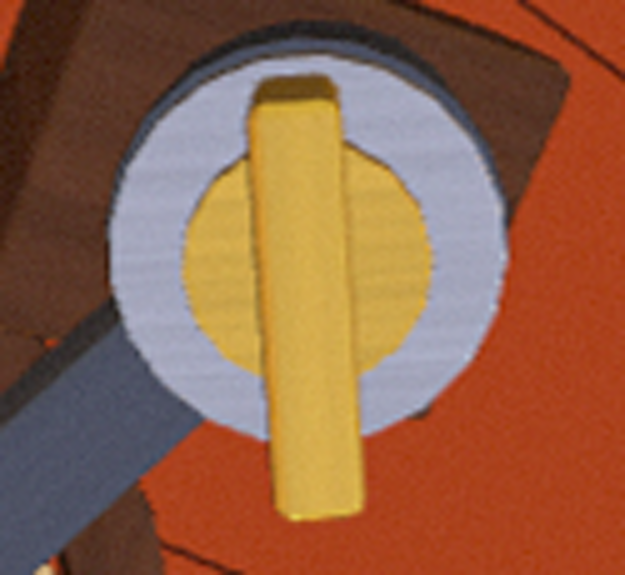

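Run:
```python
import fit
from fit import *
fit.VA=(334.8,273.2);fit.VB=(329,190.5);fit.VH=(331.4,222);fit.VC=(331.8,219.4)
for ph in (None,):
    r=least_squares(f,[560,78,115,ph0,-.86,-35],loss="soft_l1");print(r.cost,r.x,np.degrees(r.x[3:5]));print(f(r.x,True))
v=r.x;np.save("v.npy",v);F=frame(v[3],v[4])
p,R=pose();tr=tool(F);print("wing in tool",R.inv().apply(v[:3]-p),"rotvec deg",np.degrees((R.inv()*tr).as_rotvec()))
g=v[:3]+F[:,2]*(5-19)
plan([(v[:3]+F[:,2]*40,tr),(g,tr)],[8,6],0)
```

```text
10.243581534305747 [561.26  79.6  109.61   3.38  -0.86 -32.79] [193.88 -49.53]
[[-1.76 -1.12]
 [-1.27 -2.55]
 [ 0.77  0.  ]
 [-1.02  0.43]
 [ 1.16 -0.09]
 [-1.24  0.92]
 [ 0.37  0.6 ]
 [-1.07  2.78]
 [ 0.01 -0.41]
 [-0.71  1.16]
 [-0.19  0.6 ]
 [-0.25 -0.53]
 [ 0.45  0.28]
 [ 0.07  0.06]]
wing in tool [  2.8    6.76 129.43] rotvec deg [-1.8   0.97 -4.22]
[[-0.005,0.003,-0.012,0.002,0.005,0.075,0],[-0.005,0.003,-0.012,0.002,0.004,0.075,0],[-0.005,0.003,-0.012,0.001,0.004,0.075,0],[-0.005,0.003,-0.012,0.001,0.004,0.075,0],[-0.005,0.003,-0.012,0.001,0.003,0.075,0],[-0.005,0.003,-0.012,0.001,0.003,0.075,0],[-0.005,0.003,-0.012,0.001,0.003,0.075,0],[-0.005,0.003,-0.012,0.0,0.003,0.075,0],[0.0,0.0,0.0,0.0,-0.0,0.06,0],[0.0,0.0,0.0,0.0,-0.0,0.06,0],[0.0,0.0,0.0,0.0,-0.0,0.06,0],[0.0,0.0,0.0,-0.0,0.0,0.06,0],[0.0,0.0,0.0,0.0,-0.0,0.06,0],[0.0,0.0,0.0,0.0,-0.0,0.06,0]]
```

>>> {"api": "step_arm", "payload": {"series": [[[-0.005,0.003,-0.012,0.002,0.005,0.075,0],[-0.005,0.003,-0.012,0.002,0.004,0.075,0],[-0.005,0.003,-0.012,0.001,0.004,0.075,0],[-0.005,0.003,-0.012,0.001,0.004,0.075,0],[-0.005,0.003,-0.012,0.001,0.003,0.075,0],[-0.005,0.003,-0.012,0.001,0.003,0.075,0],[-0.005,0.003,-0.012,0.001,0.003,0.075,0],[-0.005,0.003,-0.012,0,0.003,0.075,0],[0,0,0,0,0,0,0],[0,0,0,0,0,0,0]]]}}

```text
clock: 13.0
eef_pos: [542.7, 75.5, 144.2]
tool_rot: [2.69, 0.19, 2.189]
force: [0.2, -0.1, 0.4]
width: 85.7
gripper_force: 0.0
```

Run:
```python
from wing import *
v=np.load("v.npy");F=frame(v[3],v[4]);p,R=pose();tr=tool(F)
print("wing in tool",R.inv().apply(v[:3]-p),"rotvec deg",np.degrees((R.inv()*tr).as_rotvec()),ctrl.read_state()["qpos"])
plan([(v[:3]+F[:,2]*(5-19),tr)],[6],0)
```

```text
wing in tool [-0.77  0.31 39.41] rotvec deg [-0.03 -0.16  0.19] [ 0.36  0.62 -0.76  2.33  2.02  0.43 -1.48]
[[-0.0,-0.001,0.001,-0.001,0.0,0.059,0],[-0.0,-0.001,0.001,-0.001,0.0,0.059,0],[-0.0,-0.001,0.001,-0.001,0.0,0.059,0],[-0.0,-0.001,0.001,-0.001,0.0,0.059,0],[-0.0,-0.001,0.001,-0.001,0.0,0.059,0],[-0.0,-0.001,0.001,-0.001,0.0,0.059,0]]
```

>>> {"api": "step_arm", "payload": {"series": [[[0,0,0,-0.001,0,0.059,0],[0,0,0,-0.001,0,0.059,0],[0,0,0,-0.001,0,0.059,0],[0,0,0,-0.001,0,0.059,0],[0,0,0,0,0,0.059,0],[0,0,0,0,0,0.059,0],[0,0,0,0,0,0,0]]]}}

```text
clock: 13.7
eef_pos: [567.4, 80.6, 95.9]
tool_rot: [2.691, 0.188, 2.189]
force: [0.8, -0.5, -0.5]
width: 85.4
gripper_force: 0.0
```

Run:
```python
from wing import *
v=np.load("v.npy");F=frame(v[3],v[4]);p,R=pose();tr=tool(F);s=ctrl.read_state()
print("wing in tool",R.inv().apply(v[:3]-p),"rotvec deg",np.degrees((R.inv()*tr).as_rotvec()),s["qpos"],s["force"],s["torque"])
```

```text
wing in tool [  0.13   1.04 -15.05] rotvec deg [-0.06 -0.22  0.12] [ 0.35  0.77 -0.77  2.29  2.12  0.54 -1.53] [ 0.8  -0.51 -0.49] [-0.08  0.41  0.02]
```

>>> {"api": "step_arm", "payload": {"series": [[[0,0,0,0,0,0,1],[0,0,0,0,0,0,1],[0,0,0,0,0,0,1],[0,0,0,0,0,0,1],[0,0,0,0,0,0,1],[0,0,0,0,0,0,1],[0,0,0,0,0,0,1]]]}}

```text
clock: 14.4
eef_pos: [568.1, 81.1, 98.3]
tool_rot: [2.688, 0.191, 2.19]
force: [-0.5, 0.5, 5.6]
width: 12.9
gripper_force: 59.3
```

```bash
cat > st.py <<'E'
from wing import *
v=np.load("v.npy");F=frame(v[3],v[4]);p,R=pose();tr=tool(F);s=ctrl.read_state();d=R.inv()
tz=R.as_matrix()[:,2]
c=np.degrees((tr.inv()*R).as_rotvec())
print("t",s["clock"],"wing in tool",d.apply(v[:3]-p),"rot from start",c,"q",s["qpos"],"F",s["force"],"M",s["torque"],"Mz tool",d.apply(s["torque"]),"F tool",d.apply(s["force"]),"w",s["width"],"tau7",s["tau"])
E
python3 st.py
```

```text
t 14.4 wing in tool [  0.55  -0.71 -13.31] rot from start [-0.12  0.1  -0.23] q [ 0.35  0.77 -0.77  2.29  2.12  0.54 -1.53] F [-0.54  0.54  5.56] M [-0.07  0.26  0.07] Mz tool [ 0.24  0.13 -0.06] F tool [-0.31  2.34 -5.09] w 12.883812285827211 tau7 [  0.25 -42.    -7.56  -6.22   0.75   0.7   -0.03]
```

>>> {"api": "step_arm", "payload": {"series": [[[0,0,0.08,0,0,0,1],[0,0,0.08,0,0,0,1],[0,0,0.08,0,0,0,1],[0,0,0.08,0,0,0,1],[0,0,0.08,0,0,0,1],[0,0,0.08,0,0,0,1],[0,0,0.08,0,0,0,1],[0,0,0.08,0,0,0,1]]]}}

```text
clock: 15.2
eef_pos: [567.4, 80.8, 97.9]
tool_rot: [2.655, -0.042, 1.739]
force: [-1.7, -1.1, 5.1]
width: 13.1
gripper_force: 59.5
```

```bash
python3 st.py
```

```text
t 15.2 wing in tool [  0.32  -0.06 -13.3 ] rot from start [-0.02  0.14 28.72] q [ 0.43  0.82 -0.91  2.29  2.04  0.63 -1.93] F [-1.71 -1.15  5.06] M [-0.11  0.39  0.09] Mz tool [ 0.4  -0.   -0.08] F tool [-0.63  0.72 -5.37] w 13.133579817675024 tau7 [ -0.39 -43.11  -9.27  -7.11   1.19   0.47   0.47]
```

>>> {"api": "step_arm", "payload": {"series": [[[0,0,0.08,0,0,0,1],[0,0,0.08,0,0,0,1],[0,0,0.08,0,0,0,1],[0,0,0.08,0,0,0,1],[0,0,0.08,0,0,0,1],[0,0,0.08,0,0,0,1],[0,0,0.08,0,0,0,1],[0,0,0.08,0,0,0,1]]]}}

```text
clock: 16.0
eef_pos: [566.7, 81.0, 97.5]
tool_rot: [2.728, -0.265, 1.282]
force: [-3.5, -0.1, 3.9]
width: 13.2
gripper_force: 59.4
```

```bash
python3 st.py
```

```text
t 16.0 wing in tool [  0.38   0.61 -13.3 ] rot from start [ 0.09  0.19 57.5 ] q [ 0.49  0.88 -1.03  2.29  1.98  0.73 -2.35] F [-3.46 -0.15  3.87] M [0.   0.46 0.11] Mz tool [ 0.46 -0.12 -0.04] F tool [-0.07 -1.38 -5.01] w 13.150686217028726 tau7 [ -0.02 -43.98 -10.88  -7.87   1.51   0.53   0.49]
```

>>> {"api": "step_arm", "payload": {"series": [[[0,0,0.07,0,0,0,1],[0,0,0.07,0,0,0,1],[0,0,0.07,0,0,0,1],[0,0,0.07,0,0,0,1]]]}}

```text
clock: 16.4
eef_pos: [566.4, 81.2, 97.4]
tool_rot: [2.793, -0.347, 1.069]
force: [-3.8, 0.4, 4.0]
width: 13.0
gripper_force: 59.3
```

```bash
python3 st.py
```

```text
t 16.4 wing in tool [  0.53   0.88 -13.29] rot from start [ 0.15  0.21 70.07] q [ 0.51  0.91 -1.08  2.29  1.96  0.77 -2.54] F [-3.84  0.41  3.98] M [0.01 0.51 0.15] Mz tool [ 0.48 -0.23 -0.07] F tool [-0.04 -1.9  -5.21] w 12.96088025484218 tau7 [  0.32 -44.36 -11.5   -8.14   1.63   0.61   0.42]
```

>>> {"api": "step_arm", "payload": {"series": [[[0,0,0.07,0,0,0,1],[0,0,0.07,0,0,0,1],[0,0,0.07,0,0,0,1],[0,0,0.07,0,0,0,1]]]}}

```text
clock: 16.8
eef_pos: [566.1, 81.4, 97.3]
tool_rot: [2.877, -0.414, 0.844]
force: [-4.4, 0.1, 2.5]
width: 13.1
gripper_force: 59.2
```

```bash
python3 st.py
```

```text
t 16.8 wing in tool [  0.75   1.07 -13.29] rot from start [ 0.2   0.23 82.62] q [ 0.53  0.94 -1.12  2.29  1.94  0.81 -2.73] F [-4.42  0.14  2.52] M [-0.07  0.49  0.36] Mz tool [ 0.43 -0.31 -0.29] F tool [-1.58 -2.38 -4.21] w 13.087946229769443 tau7 [  0.83 -44.75 -12.04  -8.43   1.62   0.69   0.25]
```

>>> {"api": "step_arm", "payload": {"series": [[[0,0,0.06,0,0,0,1]]]}}

```text
clock: 16.9
eef_pos: [566.1, 81.5, 97.3]
tool_rot: [2.898, -0.426, 0.794]
force: [-4.7, 1.8, 2.4]
width: 13.2
gripper_force: 59.2
```

```bash
python3 st.py
```

```text
t 16.9 wing in tool [  0.76   1.13 -13.29] rot from start [ 0.21  0.24 85.31] q [ 0.53  0.94 -1.13  2.29  1.94  0.82 -2.78] F [-4.72  1.83  2.42] M [-0.08  0.54  0.37] Mz tool [ 0.45 -0.37 -0.3 ] F tool [-0.82 -3.78 -4.06] w 13.232918021111404 tau7 [  0.94 -44.7  -12.17  -8.46   1.63   0.73   0.14]
```

The moment held steady at about 0.30 N·m while the wing turned on, so the clutch is slipping. I'll release and back out.

>>> {"api": "step_arm", "payload": {"series": [[[0,0,0,0,0,0,0],[0,0,0,0,0,0,0],[0,0,0,0,0,0,0],[0,0,0,0,0,0,0],[0,0,0,0,0,-0.1,0],[0,0,0,0,0,-0.2,0],[0,0,0,0,0,-0.2,0],[0,0,0,0,0,-0.2,0],[0,0,0,0,0,0,0],[0,0,0,0,0,0,0]]]}}

```text
clock: 17.9
eef_pos: [520.2, 67.8, 190.7]
tool_rot: [2.893, -0.426, 0.794]
force: [-0.1, -0.4, -0.6]
width: 85.4
gripper_force: 0.0
```

Run:
```python
from h import *
print(pose()[0])
for n in("wrist","top","scene"):
    I=ctrl.get_image(n);save(I,n+"5");np.savez(n+"5",**{k:I[k] for k in("R","t","fx","fy","cx","cy")})
a=cv2.imread("pics/wrist5.png");b=cv2.imread("pics/scene5.png")[200:360,220:420]
t=cv2.imread("pics/top5.png")[185:315,250:410]
L=np.vstack([cv2.resize(b,(400,300),interpolation=cv2.INTER_CUBIC),cv2.resize(t,(400,300),interpolation=cv2.INTER_CUBIC)])
cv2.imwrite("pics/m5.png",np.hstack([L,np.vstack([cv2.resize(a[:,:],(400,300)),cv2.resize(a[150:300,220:420],(400,300),interpolation=cv2.INTER_CUBIC)])]))
```

```text
[520.22  67.85 190.68]
```

View pics/m5.png

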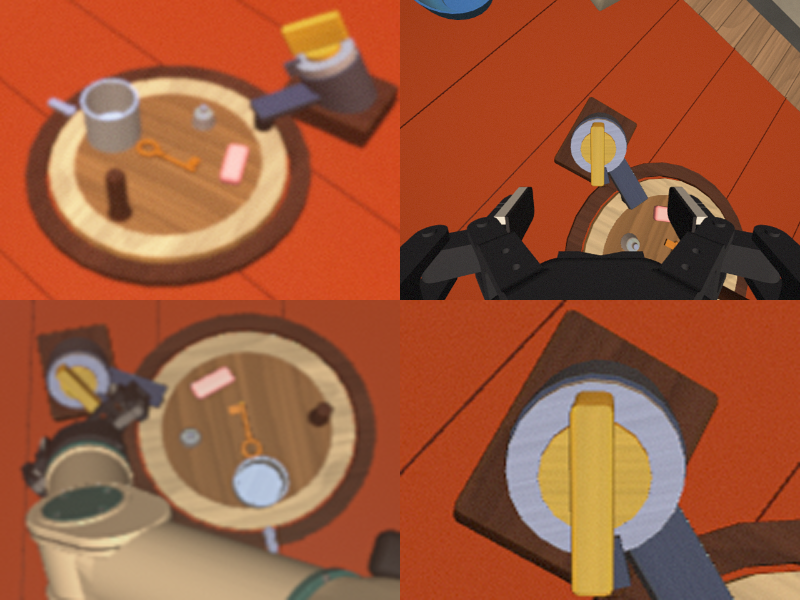

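The wing has been let go, with the bar slightly past the rib clockwise, a slip of about 10°. The cup, bell, key and fob are all in place. I'll check that the disc hasn't moved, then hand in.

Run:
```python
from h import *
a=cv2.imread("pics/scene3.png",0)[230:345,235:330].astype(np.float32);b=cv2.imread("pics/scene5.png",0)[230:345,235:330].astype(np.float32)
print("mean diff",abs(a-b).mean(),cv2.phaseCorrelate(a,b))
if abs(a-b).mean()<6: print(ctrl.finish_job())
```

```text
mean diff 1.9518535 ((0.041377553546638524, -0.006828629224706617), 1.0201849917570749)
the job is handed in; nothing more can be done
None
```

The job is handed in: the cup measured within about 1° of the pointer, the brake is tight with the clutch slipped about 10°, the loose things on the turntable are still in place, and the robot is touching nothing.

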